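# Hold a spring clamp open over a glue joint

### The job

Take the large orange-tipped spring clamp from the rack: squeeze its handles so that the jaws spread wide before you lift it off the batten. Bring it to the plywood panel and lower the gaping jaws over the panel's top edge at the middle of the dark cleat, one pad on each side of the joint and reaching well below the edge, keeping the clamp off the wood. Finish holding it there, wide open, without letting it bite or putting it down (I will straighten the cleat before it closes), and leave the other things on the bench alone.

Things in the scene. Friction and masses are not known exactly. Their poses are not given: they have to be found in the camera images.
- clamp: the large spring clamp (black, orange handle sleeves and jaw pads; 0.16 kg, 21 mm wide along y), parked astride the batten, handles up, jaws down. Origin on its pivot pin, 71 mm under the handle tops, 55 mm over the jaw ends, 11 mm over the batten. As parked own z is up, y along the batten and pin, x across. The frame is the -x half's: squeezed, it turns by half the joint value.
- clamp_half (a joint): opening angle of the clamp: 0 as parked, biting on 12 mm; 0.66 at the end stop, where the pads are about 42 mm apart and 42 mm below the pivot. A spring closes it: squeezing the sleeves takes about 5 N at 0, 10 N at the stop; let go, it snaps shut. It may be squeezed firmly against the stop.
- sleeve_front (a point): outside of the orange sleeve on the clamp's -x half, where to press: 34 mm in -x of the pivot and 62 mm above it as parked. Sleeves span heights 43 to 71 mm over the pivot, are 21 mm wide along y, and measure 68 mm over their outsides at this height; fully squeezed about 25 mm, and they then stand 8 mm higher over the pivot
- sleeve_back (a point): the same on the +x half, 34 mm in +x and 62 mm above the pivot as parked; squeeze the two sleeves together along x
- pad_front (a point): middle of the gripping face of the orange jaw pad on the clamp's -x half (pad 20 mm along y, 17 mm high); 6 mm in -x and 47 mm below the pivot as parked
- pad_back (a point): the same on the +x half; 6 mm in +x and 47 mm below the pivot as parked
- rack: clamp rack, fixed: a pale batten 12 mm thick (x), 300 mm long (y), on edge with its top at 95 mm, in two dark slotted feet (76 x 26 x 52 mm, at y = +-135 mm). Origin on the bench under its middle. A smaller blue-tipped clamp (too small for this job, fixed) is parked at y = -92 mm, up to 155 mm above the bench.
- panel: plywood panel on edge, fixed: 9 mm thick (x), 250 mm long (y), its top edge 125 mm above the bench, standing in two slotted wooden feet (93 x 28 x 40 mm, at y = +-105 mm). Origin on the bench under its middle.
- panel_top (a point): middle of the panel's top edge, 125 mm above the bench; axes as the panel's
- cleat: dark wooden cleat 9 mm thick (x), 60 mm long (y), 45 mm high, stuck to the panel's near (-x) face with its top flush with the panel's; panel and cleat together are 18 mm thick. Origin on the bench under the panel's mid-plane at the cleat's middle; axes as the panel's.
- joint_mid (a point): middle of the joint's top: on top of the 18 mm thickness of panel and cleat, at the middle of the cleat's length, 125 mm above the bench; axes as the panel's (x across the panel, y along it)
- glue_bottle: bystander: white glue bottle, 162 mm tall, standing behind the work
- pencil: bystander: red carpenter's pencil, lying
- sanding_block: bystander: cork sanding block, 36 mm high
- block_plane: bystander: block plane, 65 mm high
- tape_measure: bystander: yellow tape measure, 72 mm high

How it is judged:
On the way:
1. the clamp is squeezed wide open (opening angle over 0.4, pads more than 30 mm apart) while still astride the batten (value of joint clamp_half above 0.4 rad and z of clamp in the frame of rack below 0.125 m and x of clamp in the frame of rack between -0.02 and 0.02 m), for 0.2 s.
At the end, for the whole second after the job is handed in: Gripper holds the clamp open (angle over 0.4) round panel and cleat, touching neither, at rest: a pad each side, pad middles over 8 mm below the top edge, pivot over 9 mm above it, within 15 mm of the cleat's middle along the panel, pivot pin within 15 degrees of the panel's length (value of joint clamp_half above 0.4 rad and contact force between the fingers and clamp above 2 N and contact force between clamp and panel below 0.3 N and contact force between clamp and cleat below 0.3 N and z of each of pad_front, pad_back in the frame of joint_mid below -0.008 m and z of clamp in the frame of joint_mid above 0.009 m and ((x of pad_front in the frame of joint_mid below -0.009 m and x of pad_back in the frame of joint_mid above 0.009 m) or (x of pad_back in the frame of joint_mid below -0.009 m and x of pad_front in the frame of joint_mid above 0.009 m)) and y of clamp in the frame of joint_mid between -0.015 and 0.015 m and angle between the y axis of clamp and the y axis of panel, either way round below 0.26 rad and linear speed of clamp below 0.02 m/s); the arm keeps its last pose, push and grip.
It fails at once if the clamp bites or bumps the panel or the cleat (over 5 N) (contact force between clamp and panel above 5 N or contact force between clamp and cleat above 5 N).
It fails at once if the clamp is dropped or laid down on the bench (pivot less than 85 mm above it) (height (world z) of clamp below 0.085 m).
It fails at once if a bystander is moved by more than 40 mm (distance of any of glue_bottle, pencil, sanding_block, block_plane, tape_measure from where it was at the start of the episode above 0.04 m).
It also fails if it takes over 38 s, if anything falls off the work surface, if the arm or the gripper's body presses on something with over 40 N, if the wrist force passes 120 N, or if a joint passes its speed limit or range.

### The arm

A 7-joint arm with a two-finger parallel gripper is mounted at the origin on a cart in front of the work surface, level with it; the furniture and walls round the work are solid. World frame = base frame: x ahead of the robot, y to its left, z up, the work surface at z = 0. Lengths are in m, angles in rad, forces in N, time in s.
With the tool pointing down it reaches from about 0.35 to 0.9 m from the base axis. Payload 8.1 kg.
Tool frame: the origin (TCP) lies on the centre line of the jaws, within the pads' length; the fingertips stand 19 mm ahead of it and the grasp point (between the pads) is the TCP (arm.tip_reach is the distance from the TCP to the fingertips, in m); z points along the fingers, y is the line along which they close (so a half turn about z gives the same grasp; the last joint's range is limited). The gripper opens to 92 mm and grips with 3 to 60 N. Pads are 19 mm wide; open, the fingers measure 130 mm over their backs; the gripper's body (75 mm by 190 mm) begins 47 mm behind the grasp point.
Start: joints at [1.245, 0.434, 0.025, 1.573, -0.012, 1.134, -0.075], TCP at [0.138, -0.61, 0.246] pointing down, gripper open.
Joint ranges: [-2.62, 2.62], [-0.44, 2.09], [-1.27, 1.32], [0.08, 2.57], [-1.32, 4.46], [0.12, 2], [-2.74, 2.74]. Speed limits (rad/s): [2.22, 2.22, 3.01, 3.01, 3.14, 3.14, 3.14].

### API

Orientations are given as a rotation vector (axis times angle).
In Python, from cell import arm gives the robot as it stands.
- The arm moves only by the tool arm_command, never from a script. Its argument "targets" is a list that holds one entry, the list of rows, each a list of 6 numbers: the shift along the tool's x, y, z in m, then the turn, a rotation vector about the tool's x, y, z in rad. A call has 1 to 10 rows; each row shifts and turns the commanded pose from where the row before left it, along the tool's axes as they then stand; what a row does not reach is not made up. A row lasts 1/8 s, in which the tool goes at most 62.5 mm and 10.7 degrees, less where a joint would pass 70% of its speed; a pose out of reach is approached as far as the arm can. A call with a gripper value outside its range is refused whole. "jaw" is the finger opening in m, from 0 to 0.0918, set as the call begins (left out, the last holds). The fingers move at their own pace and stop on an object; "newtons" is the grip in N (left out, the last holds). Time passes only in rows, so rows that do not move let the fingers close. It gives the time, the measured TCP pose, the force, the opening and the grip force at its end, in the units of the state.
- arm.observe(): the state, without advancing time (a new reading comes with each control period).
- arm.get_image(name): name is "scene" or "top" or "wrist"; returns a dict with "pixels" (400x640x3 uint8, red, green, blue), "z_map" (400x640 float32, m along the optical axis (not along the pixel's ray), 0 where there is no reading), "fx", "fy", "cx", "cy" (pixels), "xyz" and "rotation" of the camera in the world; the wrist camera has in their place "T_tool_cam" (4x4, takes a point from camera to tool coordinates, whose origin is the TCP and whose axes are the flange's). Camera axes: x right, y down, z forward; pixel columns grow to the right and rows downward; lengths in m; the calibration is good to about 2 mm. A picture is of the moment at which its call begins: read the wrist's pose just before it.
- arm.sign_off(): hands the job in; it is judged then, once.
The state is a dict: "clock": time; "joints": joint angles; "dq": joint speeds; "joint_efforts": joint torques, N m; "position": TCP position; "ee_rot": TCP orientation; "force": force on the tool from outside, world axes, zero at the start; "ft_torque": the same for the moment, N m; "width": opening from 0.0 (shut) to 1.0 (fully open); "gripper_force": force on a finger pad.
Only numpy, scipy, OpenCV 4.12 (cv2) and the standard library are available. Lean on these libraries where they do the work, as an engineer would, in place of code of your own. Each camera call takes 0.05 s, during which the arm holds its last target. There are 200 camera calls.

## Working session

There is one attempt and no reset: what is moved stays moved. The work goes in short steps, Python scripts to look and compute and a tool call to move; the robot and the scene stay as the last step left them, time stands still between calls to the robot, and variables do not carry over. Pictures are saved under pics/ and viewed, at most 10 in all, crops included, and the job is handed in when it is done.

Besides the shell and the picture viewer there is one more tool, called after "Call:" by a JSON object that holds its "api" and its "payload". arm_command: Moves the arm, as the interface text tells. Its arguments: {"type":"object","properties":{"targets":{"type":"array","items":{"type":"array","items":{"type":"array","items":{"type":"number"}}}},"jaw":{"type":"number"},"newtons":{"type":"number"}},"required":["targets"]}

```bash
mkdir -p pics
cat > h.py <<'E'
import numpy as np, cv2
from cell import arm
from scipy.spatial.transform import Rotation as R
def cloud(n):
    s=arm.observe(); im=arm.get_image(n); z=im["z_map"]
    v,u=np.mgrid[:400,:640]
    P=np.stack([(u-im["cx"])/im["fx"]*z,(v-im["cy"])/im["fy"]*z,z],-1)
    if "xyz" in im:
        M=np.array(im["rotation"]); M=M if M.shape==(3,3) else R.from_rotvec(M).as_matrix()
        W=P@M.T+np.array(im["xyz"])
    else:
        T=np.array(im["T_tool_cam"]); W=P@T[:3,:3].T+T[:3,3]
        W=W@R.from_rotvec(s["ee_rot"]).as_matrix().T+np.array(s["position"])
    W[z==0]=np.nan
    return im["pixels"],W
def save(n,px): cv2.imwrite("pics/"+n,px[...,::-1])
E
python3 - <<'E'
from h import *
print(arm.observe())
for n in("scene","top"):
    p,W=cloud(n); save(n+".png",p); np.save(n+".npy",W)
E
```

```text
{'clock': 0.0, 'joints': array([ 1.24540479,  0.43520313,  0.02497413,  1.57413789, -0.0115823 ,
        1.13399621, -0.07505984]), 'dq': array([-0.00013572, -0.00068768,  0.00110406, -0.0003144 , -0.00107739,
       -0.00058293, -0.00029656]), 'joint_efforts': array([ 1.25049537e-03, -6.67833853e+01,  9.85997804e-01, -3.14459896e+01,
       -6.03896356e-02,  4.29528253e-02,  1.70580051e-04]), 'position': array([ 0.13792319, -0.60907613,  0.24494152]), 'ee_rot': array([-3.12057049e+00, -3.49026081e-01,  5.28893340e-04]), 'force': array([ 0.27167503,  0.31329542, -0.72379581]), 'ft_torque': array([-0.03005517,  0.02386802,  0.03944193]), 'gripper_force': 0.0, 'width': 1.0023816246491528}
```

View pics/scene.png

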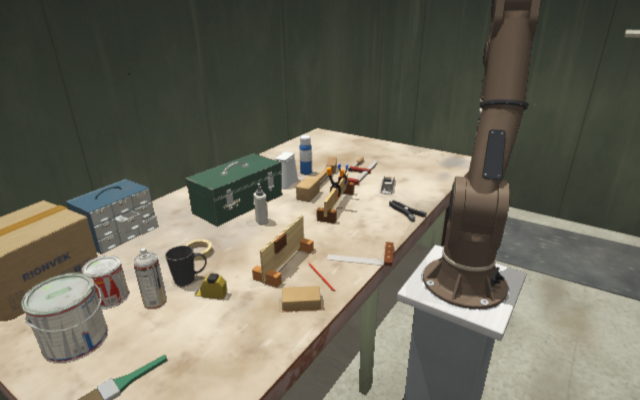

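View pics/top.png

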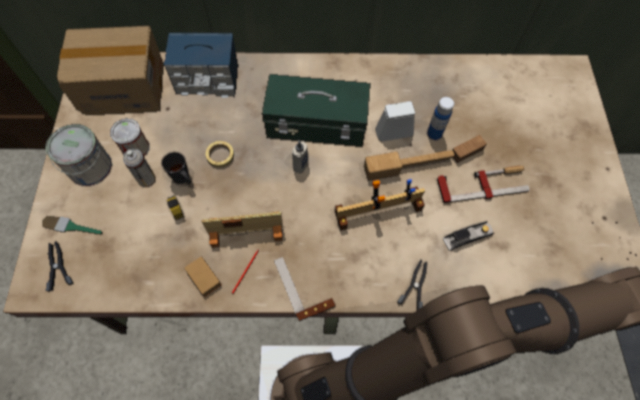

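The scene view shows the rack right of centre with the orange clamp on it, and the panel nearer the camera. In the top view the orange sleeves are near (376,190), the blue-tipped clamp near (410,188), the rack batten runs (340,211)–(422,197), and the panel runs (205,224)–(283,220) with the cleat near (232,224).

Run:
```python
from h import *
W=np.load("top.npy"); p=cv2.imread("pics/top.png")
def fit(u0,u1,v0,v1,z0,z1,name):
    S=W[v0:v1,u0:u1].reshape(-1,3); S=S[(S[:,2]>z0)&(S[:,2]<z1)]
    c=S.mean(0); r=cv2.minAreaRect(S[:,:2].astype(np.float32)*1000)
    print(name,len(S),c.round(4),r, "ext",S.min(0).round(3),S.max(0).round(3))
fit(325,435,180,235,.085,.101,"batten")
fit(325,435,165,235,.14,.2,"clamp tops")
fit(195,295,200,250,.117,.133,"panel top")
hsv=cv2.cvtColor(p,cv2.COLOR_BGR2HSV)
sub=hsv[170:215,360:395]; m=(sub[...,0]>4)&(sub[...,0]<18)&(sub[...,1]>190)&(sub[...,2]>150)
for v,u in np.argwhere(m): print((u+360,v+170),W[v+170,u+360].round(3),end=" ")
c1=cv2.resize(p[165:235,325:435],None,fx=7,fy=7,interpolation=2)[:, :770]
c2=cv2.resize(p[200:250,195:305],None,fx=7,fy=7,interpolation=2)
cv2.imwrite("pics/crop.png",cv2.resize(np.vstack([c1,c2]),(550,600)))
```

```text
batten 338 [ 0.5949 -0.2138  0.0931] ((596.330078125, -221.1385498046875), (42.26766586303711, 299.9117126464844), 11.797307968139648) ext [ 0.556 -0.365  0.085] [ 0.644 -0.075  0.101]
clamp tops 149 [ 0.6034 -0.231   0.1616] ((607.8722534179688, -255.27587890625), (68.92402648925781, 133.67868041992188), 15.29150390625) ext [ 0.559 -0.323  0.14 ] [ 0.645 -0.184  0.181]
panel top 333 [0.5196 0.2327 0.1236] ((517.9510498046875, 229.50454711914062), (23.682323455810547, 249.19940185546875), 6.701504707336426) ext [0.502 0.106 0.117] [0.543 0.354 0.133]
(np.int64(376), np.int64(180)) [ 0.722 -0.221  0.001] (np.int64(377), np.int64(180)) [ 0.722 -0.224  0.002] (np.int64(378), np.int64(180)) [ 0.629 -0.202  0.174] (np.int64(374), np.int64(181)) [ 0.624 -0.189  0.177] (np.int64(375), np.int64(181)) [ 0.624 -0.192  0.176] (np.int64(376), np.int64(181)) [ 0.625 -0.196  0.175] (np.int64(377), np.int64(181)) [ 0.625 -0.199  0.175] (np.int64(378), np.int64(181)) [ 0.625 -0.202  0.175] (np.int64(379), np.int64(181)) [ 0.624 -0.205  0.177] (np.int64(373), np.int64(182)) [ 0.623 -0.187  0.172] (np
[... 754 characters left out ...]
np.int64(379), np.int64(197)) [ 0.57  -0.203  0.172] (np.int64(380), np.int64(197)) [ 0.568 -0.205  0.177] (np.int64(381), np.int64(197)) [ 0.568 -0.208  0.176] (np.int64(382), np.int64(197)) [ 0.568 -0.211  0.177] (np.int64(383), np.int64(197)) [ 0.568 -0.215  0.175] (np.int64(384), np.int64(197)) [ 0.566 -0.217  0.18 ] (np.int64(379), np.int64(198)) [ 0.562 -0.201  0.181] (np.int64(380), np.int64(198)) [ 0.565 -0.205  0.175] (np.int64(381), np.int64(198)) [ 0.564 -0.208  0.177] (np.int64(382), np.int64(198)) [ 0.565 -0.211  0.175] (np.int64(383), np.int64(198)) [ 0.567 -0.215  0.172] (np.int64(384), np.int64(198)) [ 0.566 -0.218  0.173] (np.int64(380), np.int64(199)) [ 0.562 -0.205  0.174]
```

View pics/crop.png

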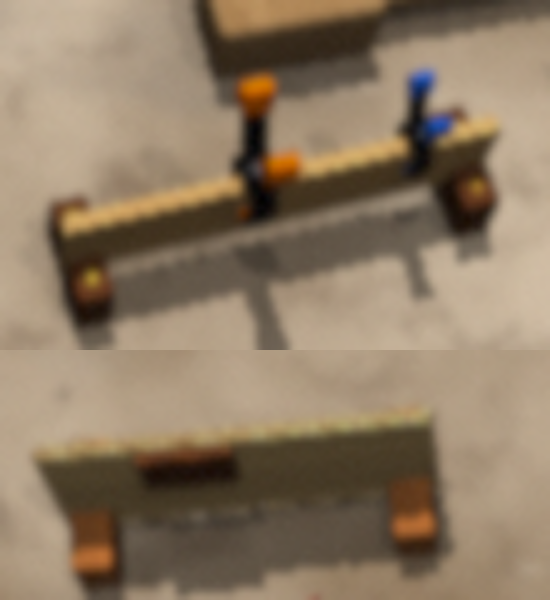

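The crop shows the orange sleeves at about (258,92) and (282,165), the blue clamp to the right, and the cleat on the near face of the panel left of its middle. The batten (yaw ≈12°), heights and lengths match the given sizes. Next I hover over the clamp and look with the wrist camera.

```bash
cat >> h.py <<'E'
def plan(xyz,yaw,n):
    """n equal rows to tool-down pose with tool y along (cos yaw, sin yaw)"""
    s=arm.observe(); A=R.from_rotvec(s["ee_rot"])
    y=np.array([np.cos(yaw),np.sin(yaw),0]); z=np.array([0,0,-1.]); B=R.from_matrix(np.stack([np.cross(y,z),y,z],1))
    w=(A.inv()*B).as_rotvec()/n; r=R.from_rotvec(w).as_matrix()
    S=sum(np.linalg.matrix_power(r,k) for k in range(n))
    t=np.linalg.solve(S,A.as_matrix().T@(np.array(xyz)-s["position"]))
    print(n,"x",np.r_[t,w].round(4).tolist(),"mm",np.linalg.norm(t)*1e3,"deg",np.degrees(np.linalg.norm(w)))
E
python3 - <<'E'
from h import *
plan([.594,-.203,.29],np.radians(12),16)
E
```

```text
16 x [0.0412, 0.0094, -0.0028, -0.0001, -0.0001, -0.0973] mm 42.39365785279318 deg 5.577314557625365
```

Call:
{"api": "arm_command", "payload": {"targets": [[[0.0412, 0.0094, -0.0028, 0, 0, -0.0973], [0.0412, 0.0094, -0.0028, 0, 0, -0.0973], [0.0412, 0.0094, -0.0028, 0, 0, -0.0973], [0.0412, 0.0094, -0.0028, 0, 0, -0.0973], [0.0412, 0.0094, -0.0028, 0, 0, -0.0973], [0.0412, 0.0094, -0.0028, 0, 0, -0.0973], [0.0412, 0.0094, -0.0028, 0, 0, -0.0973], [0.0412, 0.0094, -0.0028, 0, 0, -0.0973]]], "jaw": 0.0918}}

```text
clock: 1.1
position: [0.45, -0.4991, 0.2676]
ee_rot: [-2.753, -1.512, 0.0]
force: [-0.1, 0.1, -0.2]
width: 0.996
gripper_force: 0.0
```

Call:
{"api": "arm_command", "payload": {"targets": [[[0.0412, 0.0094, -0.0028, 0, 0, -0.0973], [0.0412, 0.0094, -0.0028, 0, 0, -0.0973], [0.0412, 0.0094, -0.0028, 0, 0, -0.0973], [0.0412, 0.0094, -0.0028, 0, 0, -0.0973], [0.0412, 0.0094, -0.0028, 0, 0, -0.0973], [0.0412, 0.0094, -0.0028, 0, 0, -0.0973], [0.0412, 0.0094, -0.0028, 0, 0, -0.0973], [0.0412, 0.0094, -0.0028, 0, 0, -0.0973], [0, 0, 0, 0, 0, 0], [0, 0, 0, 0, 0, 0]]]}}

```text
clock: 2.35
position: [0.5932, -0.2043, 0.2902]
ee_rot: [-1.979, -2.439, 0.002]
force: [-0.3, -1.3, 0.3]
width: 0.998
gripper_force: 0.0
```

Run:
```python
from h import *
s=arm.observe(); print(s["clock"],s["position"],s["joints"],R.from_rotvec(s["ee_rot"]).as_matrix().round(3).tolist())
p,W=cloud("wrist"); save("w1.png",p); np.save("w1.npy",W)
```

```text
2.35 [ 0.59320898 -0.2043107   0.29016766] [ 0.54517101  0.45144118 -0.44950432  1.47161691  0.20092819  1.26481892
  0.28176439] [[-0.206, 0.979, -0.001], [0.979, 0.206, -0.001], [-0.0, -0.001, -1.0]]
```

View pics/w1.png

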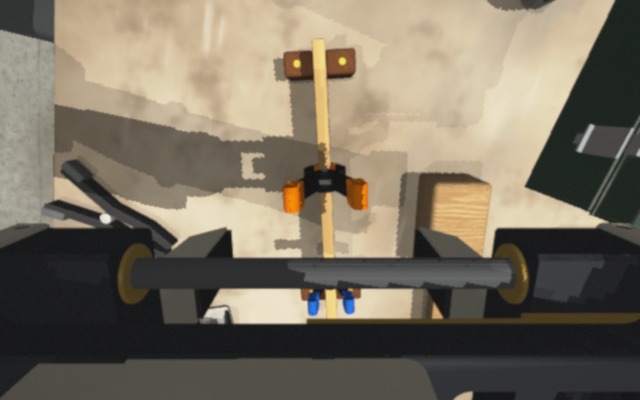

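The wrist view shows the clamp clearly: orange sleeves at (292,196) and (358,193), batten running through (320,60)–(330,300), blue clamp at (330,302).

Run:
```python
from h import *
W=np.load("w1.npy"); hsv=cv2.cvtColor(cv2.imread("pics/w1.png"),cv2.COLOR_BGR2HSV)
m=(hsv[...,0]>3)&(hsv[...,0]<20)&(hsv[...,1]>200)&(hsv[...,2]>100)&(W[...,2]>.14)&(W[...,2]<.19)
cs=[]
for u0,u1 in((275,318),(335,380)):
    mm=np.zeros_like(m); mm[170:220,u0:u1]=m[170:220,u0:u1]; S=W[mm]; T=S[S[:,2]>.17]
    print(len(S),S.min(0).round(4),S.max(0).round(4),"top",len(T),T.mean(0).round(4)); 
    r=cv2.minAreaRect(T[:,:2].astype(np.float32)*1000); print(r); cs.append(r[0])
a,b=np.array(cs); print("mid",(a+b)/2,"yaw",np.degrees(np.arctan2(*(b-a)[::-1])),"sep",np.linalg.norm(b-a))
S=W[40:300,300:345].reshape(-1,3); S=S[(S[:,2]>.089)&(S[:,2]<.1)]
vx,vy,x0,y0=cv2.fitLine(S[:,:2].astype(np.float32),cv2.DIST_HUBER,0,.001,.001).ravel()
print("batten",len(S),S[:,2].mean(),"yaw",np.degrees(np.arctan2(-vx,vy)),"x at clamp y",x0+vx/vy*((a+b)[1]/2000-y0))
```

```text
525 [ 0.5603 -0.2191  0.1553] [ 0.5782 -0.197   0.1796] top 396 [ 0.5685 -0.2079  0.1765]
((568.344482421875, -208.64024353027344), (11.84188461303711, 20.659563064575195), 14.747363090515137)
513 [ 0.6097 -0.2053  0.1551] [ 0.6279 -0.1842  0.1799] top 407 [ 0.6195 -0.1944  0.1765]
((619.7591552734375, -194.8677215576172), (11.786456108093262, 20.15887451171875), 13.730148315429688)
mid [ 594.05181885 -201.75398254] yaw 14.995842953486292 sep 53.22735148324118
batten 2484 0.09612151822339633 yaw -165.31342 x at clamp y 0.5938848675552054
```

Run:
```python
from h import *
plan([.594,-.2015,.168],np.radians(14.7),7)
```

```text
7 x [0.0005, 0.0003, 0.0174, -0.0001, 0.0001, -0.0072] mm 17.447555637689906 deg 0.4105020138405597
```

Call:
{"api": "arm_command", "payload": {"targets": [[[0.0005, 0.0003, 0.0174, 0, 0, -0.0072], [0.0005, 0.0003, 0.0174, 0, 0, -0.0072], [0.0005, 0.0003, 0.0174, 0, 0, -0.0072], [0.0005, 0.0003, 0.0174, 0, 0, -0.0072], [0.0005, 0.0003, 0.0174, 0, 0, -0.0072], [0.0005, 0.0003, 0.0174, 0, 0, -0.0072], [0.0005, 0.0003, 0.0174, 0, 0, -0.0072], [0, 0, 0, 0, 0, 0], [0, 0, 0, 0, 0, 0]]]}}

```text
clock: 3.52
position: [0.5951, -0.1996, 0.1692]
ee_rot: [1.915, 2.489, 0.001]
force: [0.3, 0.4, 0.4]
width: 0.998
gripper_force: 0.0
```

Call:
{"api": "arm_command", "payload": {"targets": [[[0, 0, 0, 0, 0, 0], [0, 0, 0, 0, 0, 0], [0, 0, 0, 0, 0, 0], [0, 0, 0, 0, 0, 0]]], "jaw": 0.045, "newtons": 30}}

```text
clock: 4.03
position: [0.5946, -0.1996, 0.1686]
ee_rot: [-1.916, -2.49, 0.0]
force: [-0.0, -0.3, -1.5]
width: 0.613
gripper_force: 6.3
```

Run:
```python
from h import *
s=arm.observe(); print(s["position"],s["force"],s["width"],s["gripper_force"])
p,W=cloud("wrist"); save("w2.png",p); np.save("w2.npy",W)
```

```text
[ 0.59459127 -0.1996334   0.16863974] [-0.03205891 -0.28274533 -1.45826148] 0.6130097244774725 6.294373422861099
```

View pics/w2.png

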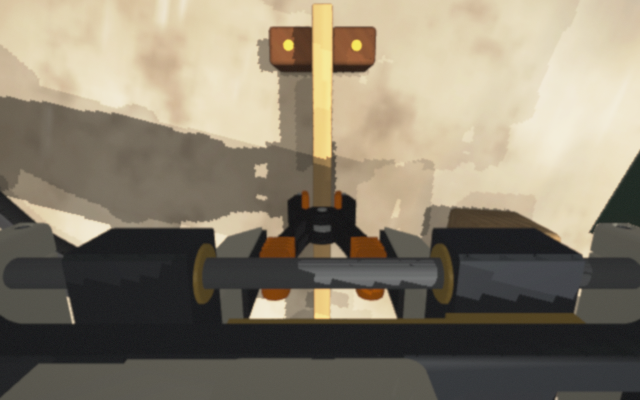

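The sleeves (278,268) and (368,268) sit squarely between the fingers and are being squeezed symmetrically. I'll squeeze on to the stop.

Call:
{"api": "arm_command", "payload": {"targets": [[[0, 0, 0, 0, 0, 0], [0, 0, 0, 0, 0, 0], [0, 0, 0, 0, 0, 0], [0, 0, 0, 0, 0, 0], [0, 0, 0, 0, 0, 0], [0, 0, 0, 0, 0, 0], [0, 0, 0, 0, 0, 0], [0, 0, 0, 0, 0, 0]]], "jaw": 0.01, "newtons": 30}}

```text
clock: 5.08
position: [0.5947, -0.1996, 0.1687]
ee_rot: [1.916, 2.49, -0.0]
force: [-0.2, -0.0, -2.1]
width: 0.3
gripper_force: 29.3
```

Run:
```python
from h import *
s=arm.observe(); print(s["position"],s["force"],s["width"],s["gripper_force"])
p,W=cloud("wrist"); save("w3.png",p); np.save("w3.npy",W)
```

```text
[ 0.59473276 -0.19963024  0.16874854] [-0.18365797 -0.01223289 -2.07306479] 0.3001771102931315 29.29156919941306
```

View pics/w3.png

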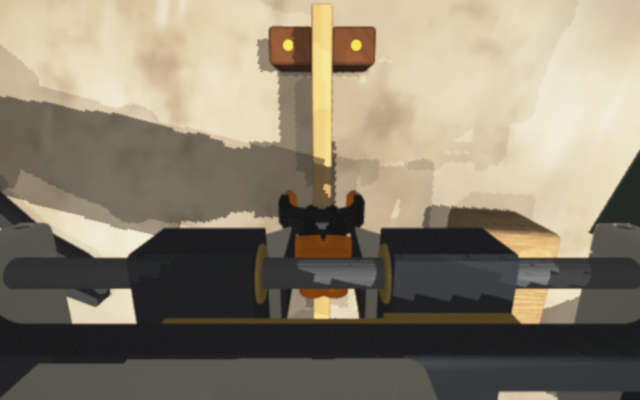

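At the stop: width 27.5 mm, the jaws at (290,200) and (353,200) spread clear of the batten. I lift straight up.

Call:
{"api": "arm_command", "payload": {"targets": [[[0, 0, -0.006, 0, 0, 0], [0, 0, -0.012, 0, 0, 0], [0, 0, -0.016, 0, 0, 0], [0, 0, -0.02, 0, 0, 0], [0, 0, -0.02, 0, 0, 0], [0, 0, -0.02, 0, 0, 0], [0, 0, -0.014, 0, 0, 0], [0, 0, -0.006, 0, 0, 0], [0, 0, 0, 0, 0, 0]]]}}

```text
clock: 6.25
position: [0.5948, -0.1997, 0.2829]
ee_rot: [1.916, 2.49, 0.0]
force: [-0.3, -0.6, -0.7]
width: 0.3
gripper_force: 29.3
```

Run:
```python
from h import *
W=np.load("top.npy"); p=cv2.imread("pics/top.png")
S=W[200:250,195:295].reshape(-1,3); S=S[(S[:,2]>.120)&(S[:,2]<.130)]
vx,vy,x0,y0=cv2.fitLine(S[:,:2].astype(np.float32),cv2.DIST_HUBER,0,.001,.001).ravel()
print("panel yaw",np.degrees(np.arctan(-vx/vy)),x0,y0)
hsv=cv2.cvtColor(p,cv2.COLOR_BGR2HSV)
d=W[222:227,222:243]; print(p[224,215:250,2]); print(W[224,220:246].round(3)[::5])
yaw=np.arctan(-vx/vy)
plan([.519,.245,.285],yaw,16)
```

```text
panel yaw 7.3570805 0.5273363 0.17980237
[73 77 75 74 74 73 69 60 48 36 31 28 29 30 31 27 30 30 28 28 29 27 28 29
 28 27 33 47 63 70 71 71 71 71 70]
[[0.509 0.298 0.097]
 [0.504 0.279 0.111]
 [0.506 0.265 0.104]
 [0.506 0.249 0.105]
 [0.51  0.235 0.097]
 [0.519 0.222 0.074]]
16 x [0.0282, 0.0008, -0.0001, 0.0, 0.0, 0.0082] mm 28.21160385924065 deg 0.4680095335741902
```

Call:
{"api": "arm_command", "payload": {"targets": [[[0.012, 0.0004, 0, 0, 0, 0.0082], [0.024, 0.0008, 0, 0, 0, 0.0082], [0.0282, 0.0008, 0, 0, 0, 0.0082], [0.0282, 0.0008, 0, 0, 0, 0.0082], [0.0282, 0.0008, 0, 0, 0, 0.0082], [0.0282, 0.0008, 0, 0, 0, 0.0082], [0.0282, 0.0008, 0, 0, 0, 0.0082], [0.0282, 0.0008, 0, 0, 0, 0.0082], [0.0282, 0.0008, 0, 0, 0, 0.0082], [0.0282, 0.0008, 0, 0, 0, 0.0082]]]}}

```text
clock: 7.5
position: [0.5441, 0.0589, 0.2821]
ee_rot: [-2.015, -2.409, 0.001]
force: [1.0, 0.3, -2.5]
width: 0.302
gripper_force: 29.3
```

Call:
{"api": "arm_command", "payload": {"targets": [[[0.0282, 0.0008, 0, 0, 0, 0.0082], [0.0282, 0.0008, 0, 0, 0, 0.0082], [0.0282, 0.0008, 0, 0, 0, 0.0082], [0.024, 0.0008, 0, 0, 0, 0.0082], [0.012, 0.0004, 0, 0, 0, 0.0082], [0, 0, 0, 0, 0, 0.0082], [0, 0, 0, 0, 0, 0], [0, 0, 0, 0, 0, 0]]]}}

```text
clock: 8.5
position: [0.5294, 0.1757, 0.2826]
ee_rot: [2.077, 2.357, -0.001]
force: [-0.0, -0.1, -1.7]
width: 0.299
gripper_force: 29.3
```

Run:
```python
from h import *
s=arm.observe(); print(s["position"],s["ee_rot"],s["force"],s["width"],s["gripper_force"])
p,W=cloud("wrist"); save("w4.png",p); np.save("w4.npy",W)
```

```text
[0.52944866 0.17569088 0.28261316] [ 2.07658593e+00  2.35695173e+00 -7.25471789e-04] [-0.00774059 -0.08858639 -1.67144581] 0.29900058272159324 29.291557855904102
```

View pics/w4.png

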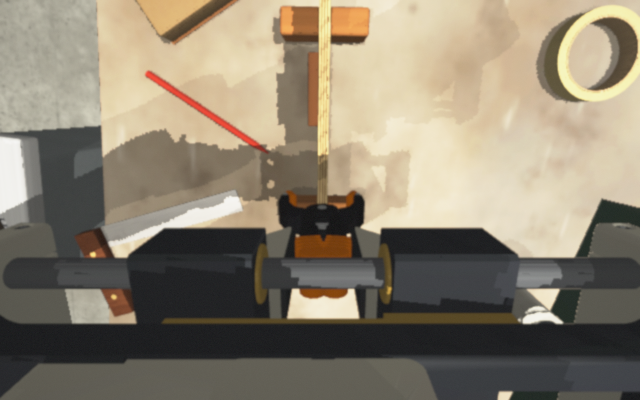

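The wrist view shows the panel edge (318–330 px columns), the cleat at columns 308–317, rows 52–125, and the held clamp's jaw tops at (288,200) and (355,200).

Run:
```python
from h import *
W=np.load("w4.npy"); px=cv2.imread("pics/w4.png").astype(int)
s=arm.observe(); M=R.from_rotvec(s["ee_rot"]).as_matrix()
S=W[0:190,300:340].reshape(-1,3); S=S[(S[:,2]>.120)&(S[:,2]<.131)]
c=px[0:190,300:340].reshape(-1,3)
sub=W[0:190,300:340]; cc=px[0:190,300:340]
top=(sub[...,2]>.119)&(sub[...,2]<.131)
light=top&(cc[...,1]>130); dark=top&(cc[...,1]<115)&(np.arange(300,340)[None]<320)&(np.arange(190)[:,None]>40)&(np.arange(190)[:,None]<140)
L=sub[light]; D=sub[dark]; print(len(L),len(D),L[:,2].mean(),D[:,2].mean())
vx,vy,x0,y0=cv2.fitLine(L[:,:2].astype(np.float32),cv2.DIST_HUBER,0,.001,.001).ravel()
yaw=np.arctan(-vx/vy); print("panel yaw",np.degrees(yaw))
ax=np.array([np.cos(yaw),np.sin(yaw)]); ay=np.array([-ax[1],ax[0]])
for n,Q in(("panel",L),("cleat",D)):
    print(n,[np.percentile(Q[:,:2]@a,[1,50,99]).round(4).tolist() for a in(ax,ay)])
# joint middle
l=L[:,:2]@ax; d=D[:,:2]@ax; y=D[:,:2]@ay
jx=(np.percentile(d,1)+np.percentile(l,99))/2; jy=(np.percentile(y,.5)+np.percentile(y,99.5))/2
print("joint",jx,jy,"world",jx*ax+jy*ay,"thick",np.percentile(l,99)-np.percentile(d,1))
# clamp in tool frame
t=(W[185:240,270:370]-s["position"])@M
for n,u0,u1,v0,v1 in(("jawL",278,300,190,215),("jawR",343,368,190,215),("hub",305,338,203,232)):
    q=t[v0-185:v1-185,u0-270:u1-270].reshape(-1,3); q=q[(q[:,2]<.13)&(q[:,2]>0)]
    print(n,np.percentile(q,[2,50,98],axis=0).round(4).tolist())
for u in range(284,362,6): print(u,[(v,t[v-185,u-270].round(3).tolist()) for v in(197,206,215)])
```

```text
1691 724 0.1262563821231566 0.12621214107944795
panel yaw 6.5894084
panel [[0.5405, 0.5451, 0.5495], [0.1445, 0.2099, 0.2663]]
cleat [[0.5322, 0.5357, 0.54], [0.1699, 0.2004, 0.2286]]
joint 0.5408529265644916 0.19927950309998288 world [0.51441204 0.26002784] thick 0.017264173272251604
jawL [[-0.0014, -0.0325, 0.0675], [0.0058, -0.0251, 0.0849], [0.0078, -0.0165, 0.1126]]
jawR [[-0.0011, 0.0134, 0.0677], [0.0057, 0.0217, 0.0857], [0.0076, 0.0289, 0.114]]
hub [[-0.0051, -0.0108, 0.0297], [0.0063, -0.0015, 0.0592], [0.008, 0.008, 0.0768]]
284 [(197, [0.007, -0.029, 0.096]), (206, [0.006, -0.027, 0.077]), (215, [-0.0, -0.027, 0.077])]
290 [(197, [0.006, -0.025, 0.102]), (206, [0.007, -0.022, 0.075]), (215, [0.001, -0.022, 0.071])]
296 [(197, [-0.037, -0.034, 0.264]), (206, [0.007, -0.018, 0.075]), (215, [0.002, -0.018, 0.068])]
302 [(197, [-0.037, -0.026, 0.263]), (206, [-0.042, -0.025, 0.241]), (215, [0.003, -0.014, 0.065])]
308 [(197, [-0.037, -0.019, 0.264]), (206, [0.008, -0.01, 0.072]), (215, [0.007, -0.009, 0.054])]
314 [(197, [-0.037, -0.011, 0.265]), (206, [0.008, -0.006, 0.071]), (215, [0.006, -0.006, 0.058])]
320 [(197, [-0.008, -0.003, 0.156]), (206, [0.009, -0.002, 0.068]), (215, [0.005, -0.002, 0.059])]
326 [(197, [-0.008, 0.003, 0.156]), (206, [0.007, 0.002, 0.072]), (215, [0.005, 0.002, 0.059])]
332 [(197, [-0.037, 0.011, 0.266]), (206, [0.007, 0.006, 0.072]), (215, [0.006, 0.005, 0.057])]
338 [(197, [-0.037, 0.019, 0.266]), (206, [-0.042, 0.018, 0.242]), (215, [0.006, 0.009, 0.056])]
344 [(197, [-0.038, 0.026, 0.267]), (206, [-0.042, 0.025, 0.241]), (215, [0.003, 0.013, 0.068])]
350 [(197, [0.005, 0.02, 0.105]), (206, [0.006, 0.018, 0.076]), (215, [0.002, 0.018, 0.07])]
356 [(197, [0.007, 0.024, 0.099]), (206, [0.007, 0.022, 0.075]), (215, [0.001, 0.022, 0.073])]
```

Run:
```python
from h import *
plan([.5157,.2622,.2826],np.radians(6.6),5)
```

```text
5 x [0.0175, -0.0006, 0.0, -0.0, 0.0001, 0.0023] mm 17.482458459011177 deg 0.12933394154564148
```

Call:
{"api": "arm_command", "payload": {"targets": [[[0.0115, -0.0006, 0, 0, 0, 0.0023], [0.0175, -0.0006, 0, 0, 0, 0.0023], [0.0175, -0.0006, 0, 0, 0, 0.0023], [0.0175, -0.0006, 0, 0, 0, 0.0023], [0.0175, -0.0006, 0, 0, 0, 0.0023], [0.006, 0, 0, 0, 0, 0], [0, 0, 0, 0, 0, 0], [0, 0, 0, 0, 0, 0]]]}}

```text
clock: 9.55
position: [0.5158, 0.2625, 0.2826]
ee_rot: [2.089, 2.346, -0.001]
force: [0.4, -0.5, -1.9]
width: 0.3
gripper_force: 29.3
```

Run:
```python
from h import *
s=arm.observe(); print(s["position"],s["ee_rot"]); M=R.from_rotvec(s["ee_rot"]).as_matrix()
p,W=cloud("wrist"); save("w5.png",p)
t=(W-s["position"])@M
S=t[0:200,290:350].reshape(-1,3); w=W[0:200,290:350,2].ravel(); k=(w>.119)&(w<.131)
S=S[k]; near=S[S[:,0]<.028]
print(len(S),len(near),"x range",S[:,0].min(),"y near",np.percentile(near[:,1],[1,99]) if len(near) else 0)
for a in np.arange(.01,.12,.01):
    q=S[(S[:,0]>a)&(S[:,0]<a+.01)]
    if len(q)>5: print(a.round(2),len(q),np.percentile(q[:,1],[2,98]).round(4))
J=t[185:240,270:370].reshape(-1,3); J=J[(J[:,2]<.118)&(J[:,2]>.06)&(abs(J[:,0])<.012)]
print("jaws y",np.percentile(J[:,1],[1,99]),J[:,2].max())
plan([.5157,.2622,.208],np.radians(6.6),10)
```

```text
[0.5158084  0.26251739 0.28260119] [ 2.08935155e+00  2.34551730e+00 -7.84431145e-04]
1572 825 x range -0.01063718590598744 y near [-0.01021785  0.00699739]
0.01 219 [-0.0101  0.007 ]
0.02 207 [-0.01   0.007]
0.03 118 [-0.0011  0.0069]
0.04 110 [-0.0011  0.0068]
0.05 120 [-0.0011  0.0068]
0.06 120 [-0.0011  0.0067]
0.07 119 [-0.001   0.0067]
0.08 123 [-0.001   0.0066]
0.09 17 [-0.001   0.0066]
jaws y [-0.03196171  0.02849375] 0.1164030999924026
10 x [-0.0, -0.0, 0.0075, 0.0, 0.0001, -0.0] mm 7.466543063162134 deg 0.0035787422041453974
```

View pics/w5.png

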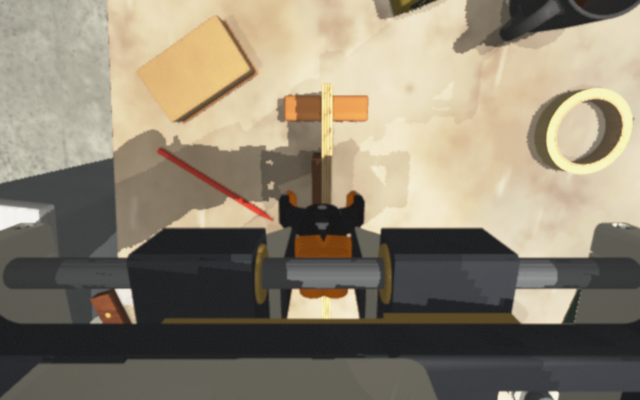

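The jaws (centre −1.7 mm) are centred on the joint (centre −1.6 mm) at mid-cleat, and the view shows the cleat (316,180) between the jaws. I lower.

Call:
{"api": "arm_command", "payload": {"targets": [[[0, 0, 0.006, 0, 0, 0], [0, 0, 0.009, 0, 0, 0], [0, 0, 0.009, 0, 0, 0], [0, 0, 0.009, 0, 0, 0], [0, 0, 0.009, 0, 0, 0], [0, 0, 0.009, 0, 0, 0], [0, 0, 0.009, 0, 0, 0], [0, 0, 0.008, 0, 0, 0], [0, 0, 0.005, 0, 0, 0], [0, 0, 0.002, 0, 0, 0]]]}}

```text
clock: 10.85
position: [0.5154, 0.2633, 0.2074]
ee_rot: [-2.088, -2.347, 0.0]
force: [0.3, -0.9, -1.0]
width: 0.301
gripper_force: 29.3
```

Call:
{"api": "arm_command", "payload": {"targets": [[[0, 0, 0, 0, 0, 0], [0, 0, 0, 0, 0, 0], [0, 0, 0, 0, 0, 0], [0, 0, 0, 0, 0, 0]]]}}

```text
clock: 11.35
position: [0.5155, 0.2634, 0.2079]
ee_rot: [2.088, 2.347, 0.0]
force: [-0.9, 0.0, -1.6]
width: 0.3
gripper_force: 29.3
```

Run:
```python
from h import *
s=arm.observe(); print(s["position"],s["force"],s["width"],s["gripper_force"],abs(s["dq"]).max()); M=R.from_rotvec(s["ee_rot"]).as_matrix()
p,W=cloud("wrist"); save("w6.png",p); t=(W-s["position"])@M
w=W[100:215,270:370,2]; T=t[100:215,270:370]
S=T[(w>.119)&(w<.131)&(abs(T[...,1])<.013)&(T[...,0]>.01)&(T[...,0]<.028)]
print(np.percentile(S,[2,98],axis=0).round(4))
J=t[185:240,270:370].reshape(-1,3); J=J[(J[:,2]<.118)&(J[:,2]>.02)&(J[:,0]<.0095)&(J[:,0]>-.01)&(abs(J[:,1])>.014)]
print("jaws",np.percentile(J,[1,99],axis=0).round(4))
H=t[195:235,300:340].reshape(-1,3); H=H[(H[:,0]<.0095)&(H[:,0]>.004)&(abs(H[:,1])<.004)]; print("hub z",np.percentile(H[:,2],[2,50,98]))
cv2.imwrite("pics/w6c.png",cv2.resize(p[130:320,220:420,::-1],None,fx=3,fy=3,interpolation=2))
```

```text
[0.5155282  0.26337363 0.20785091] [-0.89070475  0.00524317 -1.6230946 ] 0.29960125678639266 29.291594680398703 0.0018286683984689695
[[ 0.0104 -0.0105  0.0803]
 [ 0.0273  0.0072  0.0845]]
jaws [[-0.0092 -0.0325  0.0663]
 [ 0.0079  0.0286  0.1135]]
hub z [0.05775515 0.06610381 0.08265302]
```

View pics/w6c.png

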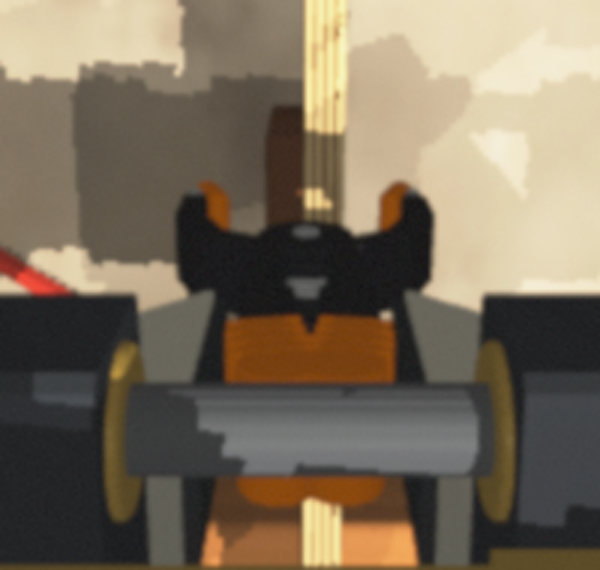

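The crop shows the gaping jaws (pads at (215,205) and (395,205)) clear on both sides of the panel and cleat (265–345). The pivot is about 15 mm above the edge, the jaw ends about 31 mm below it, and the force reading is just the clamp's weight. I hand in.

```bash
python3 -c "
from cell import arm
print(arm.sign_off())"
```

```text
the job is handed in; nothing more can be done
None
```

The job is handed in after about 11 s of arm time: the clamp is held wide open over the panel's top edge at the middle of the cleat, with no sign of it touching the wood, though no verdict came back.

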